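# Shed a used pipette tip into the waste cup

## Task

Push the waste-cup slide of the pipette stand fully home, so that the cup is under the hanging tip, and let go of it. Then press the pipette's plunger down with closed fingers to its soft first stop and pause there for about a second with the tip still held, press on through to the stiffer second stop, gently and without bearing down hard on the end stop, so that the used tip drops into the cup, and let the plunger come all the way back up. Leave the slide home and the glassware and rack around the stand where they are.

Things in the scene. Friction and masses are not known exactly. Their poses are not given: they have to be found in the camera images.
- stand: Fixed stand with an upright pipette. Base plate 130 (x) x 150 (y) x 10 mm; origin on the table under the pipette's axis, z up; its -x end is the open front. Column 24 x 30 mm beside the pipette, 78 mm to the stand's +y, 230 mm high. White barrel 33 mm across, 130 to 235 mm above the table; below it, down to 105 mm, a shroud and two steel jaws hold the tip. The cup slide runs along x.
- plunger_top (a point): Centre of the flat top of the plunger's button (grey disc 32 mm across, 10 mm thick, on a 9 mm rod above the barrel); 285 mm above the table when up; moves down with the plunger. More than 25 N on it damages the pipette.
- plunger (a joint): Plunger travel in m, 0 = up, growing as pressed straight down. Only a light return spring (1.2 N, 0.12 N more per mm) is felt down to the first stop, 4 to 14 mm down: it differs each time and cannot be seen. There the force jumps by 9 N before the plunger yields; then it rises by 0.9 N per mm for 5 mm more, to the second stop, a hard end stop reached at about 15 to 17 N.
- ejector (a joint): Travel in m of the ejector sleeve inside the barrel: 0 until the plunger pushes past its first stop, 0.005 at the second stop. Each steel jaw moves outwards by 1.2 times this; the tip drops once it passes about 0.003. A press of 5 to 9 N holds the plunger firmly on the first stop without moving the sleeve. The sleeve springs back with the plunger.
- carriage (a joint): Position in m of the waste-cup slide: 0 = pulled out towards the stand's -x, 0.055 = fully home against its stop with the cup under the tip. It slides stiffly (about 2 N) and stays where it is left.
- handle (a point): Point on the slide's upright grip tab: a grey plate 24 mm along the stand's x, 12 mm thick along the stand's y, from 16 to 66 mm above the table; the point is in its middle, 46 mm above the table and 90 mm in front (stand -x) of the cup's axis. It moves with the slide.
- cup (a point): Point on the axis of the white waste cup carried by the slide, 41 mm above the table, about the middle of the cup; the cup is open-topped, 50 mm across at the rim, 44 mm inside, rim 67 mm above the table.
- tip_mid (a point): Middle of the used tip: plain white plastic cone 43 mm long, 4 mm wide at its point, with a collar 20 mm across and 7 mm thick at the top. At the start it hangs point down, its collar resting on the jaws, on the pipette's axis, its point 75 mm above the table (this point at 97 mm).
- flask: Glass conical flask, bystander: 72 mm across, 102 mm high, origin at the centre of its underside.
- bottle: Amber bottle with cap and paper label, bystander: 52 mm across, 95 mm high, origin at the centre of its underside.
- tube_rack: White rack with eight capped tubes, bystander: 58 x 120 mm, 68 mm high, origin at the centre of its underside.

How it is judged (in metres and radians):
On the way, in this order (a step that is already met when the one before it is completed fails the run):
1. the waste-cup slide is fully home and let go (value of joint carriage above 0.052 m and contact force between the fingers and carriage below 0.1 N), for 0.1 s.
2. the plunger is held at its first stop (pressed with 4 N or more, the ejector not yet moved) while the tip is still held (contact force between the fingers and plunger above 4 N and value of joint ejector below 0.001 m and value of joint plunger above 0.003 m and height (world z) of tip_mid above 0.09 m), for 0.5 s.
3. the plunger is pressed through to its second stop (value of joint ejector above 0.0043 m), for 0.1 s.
At the end, for the whole second after the job is handed in: The slide is within 4 mm of fully home, the tip lies at rest in the cup (its middle within 30 mm of the cup's middle), and the plunger is back up (within 1.5 mm) with the ejector back (within 1 mm) (value of joint carriage above 0.051 m and distance between tip_mid and cup below 0.03 m and value of joint plunger below 0.0015 m and value of joint ejector below 0.001 m and linear speed of tip below 0.02 m/s); the robot touches nothing.
It fails at once if the plunger is pressed with more than 25 N (contact force between any of the fingers, the arm and plunger above 25 N).
It fails at once if the flask is moved by more than 20 mm (distance of flask from where it was at the start of the episode above 0.02 m).
It fails at once if the bottle is moved by more than 20 mm (distance of bottle from where it was at the start of the episode above 0.02 m).
It fails at once if the tube rack is moved by more than 20 mm (distance of tube_rack from where it was at the start of the episode above 0.02 m).
It also fails if it takes over 51 s, if anything falls off the work surface, if the arm or the gripper's body presses on something with over 40 N, if the wrist force passes 120 N, or if a joint passes its speed limit or range.

## Robot

A 6-joint arm with a two-finger parallel gripper is mounted at the origin on the work surface. World frame = base frame: x ahead of the robot, y to its left, z up, the work surface at z = 0. Lengths are in mm, angles in rad, forces in N, time in s.
With the tool pointing down it reaches from about 275 to 1000 mm from the base axis. Payload 8.4 kg.
Tool frame: the origin (TCP) lies at the very end of the fingers, on their centre line; the grasp point (between the pads) lies 19 mm behind it; z points along the fingers, x is the direction in which the jaws open and shut, and the axes are right-handed (so a half turn about z gives the same grasp; the last joint's range is limited). The gripper opens to 85 mm and grips with 20 to 120 N. Pads are 22 mm wide; open, the fingers measure 114 mm over their backs; the gripper's body (76 mm by 85 mm) begins 54 mm behind the grasp point. The pads swing forward as they close: fully open they stand 13 mm farther back than shut.
Start: joints at [1.14, 0.353, 1.633, -0, 1.155, -0.002], TCP at [259.861, 568.419, 231.281] pointing down, gripper open.
Joint ranges: [-2.63, 2.63], [-0.92, 2.1], [0.06, 2.66], [-1.3, 4.44], [0, 2.69], [-3.02, 3.02]. Speed limits (rad/s): [2.22, 2.22, 2.79, 3.14, 3.14, 3.14].

## Interface

Orientations are given as [roll, pitch, yaw] about the fixed x, y, z axes, in that order (R = Rz(yaw) Ry(pitch) Rx(roll)).
In Python, from rig import r gives the robot as it stands. The module is installed in compiled form; this text tells all that it offers.
- The arm moves only by the tool apply_moves, never from a script. Its argument "targets" is a list that holds one entry, the list of rows, each a list of 7 numbers: the gripper's target within -1 to 1 (fully open at 1, half-way at 0, shut at -1), then the shift along the tool's x, y, z in cm, then the turn, a rotation vector about the tool's x, y, z in degrees. A call has 1 to 8 rows; each row is the pose to reach, as a shift and turn from the pose measured when the call began, along the tool's axes at that moment; what a row does not reach only later rows make up. A row lasts 1/10 s, in which the tool goes at most 50 mm and 8.59 degrees, less where a joint would pass 70% of its speed; a pose out of reach is approached as far as the arm can. A call with a gripper value outside its range is refused whole. The fingers move at their own pace and stop on an object; "newtons" is the grip in N (left out, the last holds). Time passes only in rows, so rows that repeat a pose let the fingers close. It gives the time, the measured TCP pose, the force and the opening at its end, in the units of the state.
- r.sense(): the state, without advancing time (a new reading comes with each control period).
- r.grab_frame(name): name is "scene" or "top"; returns a dict with "pixels" (420x560x3 uint8, red, green, blue), "fov_y" (degrees; the focal length in pixels is half the picture's height over the tangent of half this angle, whatever the lens; pixels are square), "cx", "cy" (the principal point, pixels), "R" (3x3) and "t" (3): a world point X has camera coordinates R X + t. Camera axes: x right, y down, z forward; pixel columns grow to the right and rows downward; lengths in mm; the calibration is good to about 2 mm. A picture is of the moment at which its call begins. There is no depth.
- r.sign_off(): hands the job in, once; it reports no verdict.
The state is a dict: "clock": time; "qpos": joint angles; "qvel": joint speeds; "joint_efforts": joint torques, N m; "eef_pos": TCP position; "tcp_rot": TCP orientation; "contact_force": force on the tool from outside, world axes, zero at the start; "wrist_torque": the same for the moment, N m; "opening": opening from 0.0 (shut) to 1.0 (fully open).
Only numpy, scipy, OpenCV 4.12 (cv2) and the standard library are available. Lean on these libraries where they do the work, as an engineer would, in place of code of your own. Each camera call takes 0.05 s, during which the arm holds its last target. There are 200 camera calls.

## Working session

There is one attempt and no reset: what is moved stays moved. The work goes in short steps, Python scripts to look and compute and a tool call to move; the robot and the scene stay as the last step left them, time stands still between calls to the robot, and variables do not carry over. Pictures are saved under pics/ and viewed, about 8 in all and at most 12, crops included, and the job is handed in when it is done.

Besides the shell and the picture viewer there is one more tool, called in YAML: its name, and indented under it one key for each argument. apply_moves: Moves the arm, as the interface text tells. Its arguments: {"type":"object","properties":{"targets":{"type":"array"},"newtons":{"type":"number"}},"required":["targets"]}

```bash
mkdir -p pics
cat > h.py <<'E'
from rig import r
import numpy as np, cv2, pickle
def snap(n,tag):
    f=r.grab_frame(n); cv2.imwrite(f"pics/{tag}.png",np.ascontiguousarray(f["pixels"][:,:,::-1])); pickle.dump(f,open(f"pics/{tag}.pkl","wb")); return f
def load(tag): return pickle.load(open(f"pics/{tag}.pkl","rb"))
def ray(f,u,v):
    F=210/np.tan(np.radians(f["fov_y"])/2); R=np.array(f["R"]);t=np.array(f["t"])
    return -R.T@t, R.T@np.array([(u-f["cx"])/F,(v-f["cy"])/F,1])
def atz(f,u,v,z):
    o,d=ray(f,u,v); return o+d*(z-o[2])/d[2]
def proj(f,X):
    F=210/np.tan(np.radians(f["fov_y"])/2); c=np.array(f["R"])@np.array(X,float)+np.array(f["t"]); return np.array([f["cx"]+F*c[0]/c[2],f["cy"]+F*c[1]/c[2]])
E
python3 - <<'E'
from h import *
for n in("scene","top"):
    f=snap(n,n+"0"); print(n,f["fov_y"],f["cx"],f["cy"],ray(f,280,210))
a=np.hstack([cv2.imread("pics/scene0.png"),cv2.imread("pics/top0.png")])
print(r.sense())
E
```

```text
scene 56.70181107090378 280.672365803954 212.28191906815286 (array([1101.35490882,  -68.67340481,  681.32633499]), array([-0.71454809,  0.17009603, -0.67862046]))
top 43.0769679346361 277.12308862175814 215.90152118421722 (array([ 435.64144999,   34.0804445 , 1329.06541816]), array([ 0.17065231,  0.00776528, -0.98537797]))
{'clock': 0.1, 'qpos': array([ 1.13961910e+00,  3.53600074e-01,  1.63405440e+00,  1.32021944e-05,
        1.15519256e+00, -2.38714437e-03]), 'qvel': array([-4.28975379e-05, -1.55161870e-03, -2.51567262e-03,  1.18564986e-03,
       -1.00264157e-04,  1.17671224e-04]), 'joint_efforts': array([-1.17582855e-03, -6.06355405e+01, -3.42816353e+01, -8.29510668e-05,
        4.02518504e-03, -8.80078517e-06]), 'eef_pos': array([259.6688284 , 568.03915965, 230.62581307]), 'tcp_rot': array([-3.14157759e+00,  1.25435150e-03,  1.14200091e+00]), 'contact_force': array([-0.2239068 , -0.1900515 , -0.25400004]), 'wrist_torque': array([ 0.07544283,  0.0326916 , -0.00050324]), 'opening': 0.9975784593135841}
```

View pics/scene0.png

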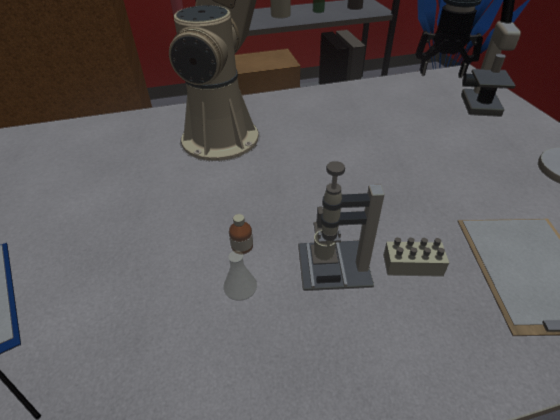

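View pics/top0.png

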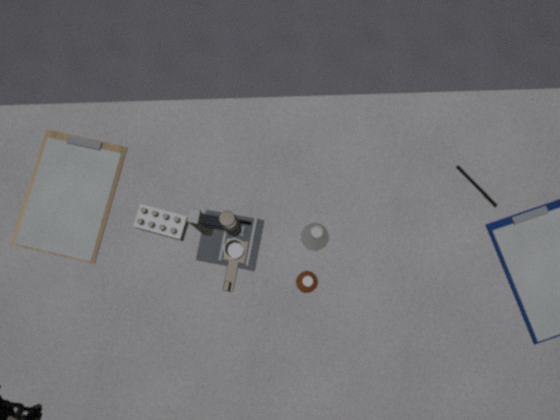

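The scene view shows the stand at about (335,240), with the flask (240,278) and bottle (241,235) to its -y side and the rack (415,258) to its +y side. In the top view the button is at (229,219), the cup at (235,249) and the handle near (230,288), so the slide's front faces the robot.

Run:
```python
from h import *
a=cv2.imread("pics/top0.png")[190:310,120:340]; b=cv2.imread("pics/scene0.png")[155:305,210:460]
a=cv2.resize(a,(800,436),interpolation=3); cv2.imwrite("pics/c1.png",a)
b=cv2.resize(b,(800,480),interpolation=3); cv2.imwrite("pics/c2.png",b)
```

```text
(no output)
```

View pics/c1.png

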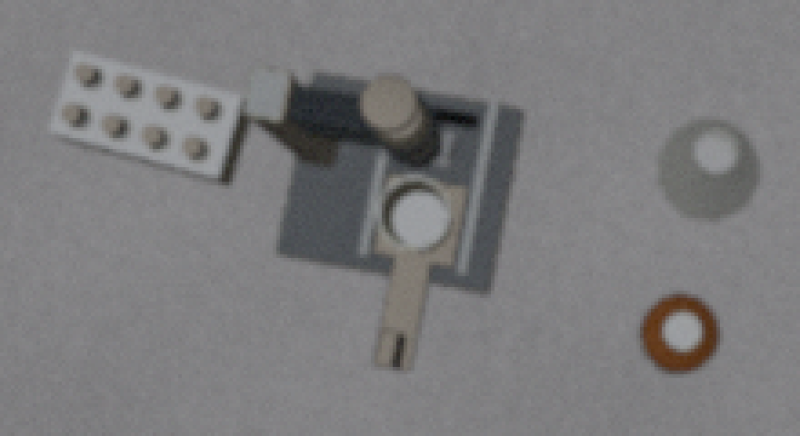

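View pics/c2.png

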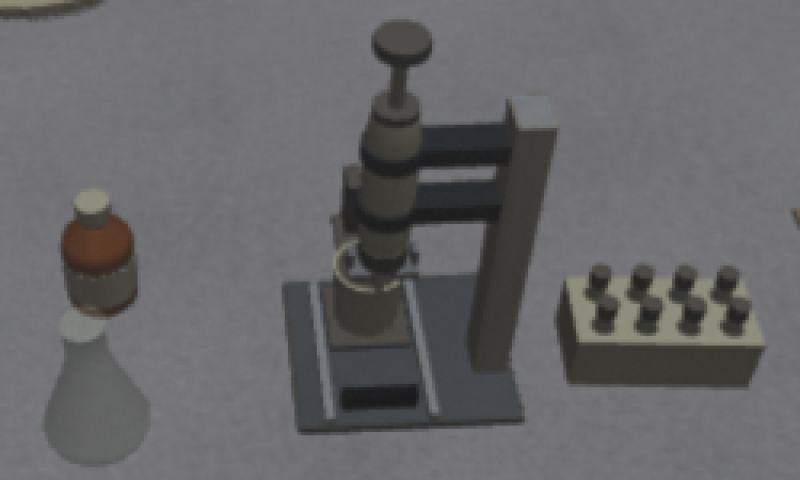

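The crops show the plate corners in the top view at (278,255), (490,293), (525,105) and (312,72), and the button at (390,101). In the scene crop the button top is at about (402,42). I'll fit the stand pose.

Run:
```python
from h import *
from scipy.optimize import least_squares
t=load("top0");s=load("scene0")
T=lambda u,v:((u+.5)/3.636+119.5,(v+.5)/3.636+189.5)
S=lambda u,v:((u+.5)/3.2+209.5,(v+.5)/3.2+154.5)
T=lambda u,v:np.array([(u+.5)/3.6364-.5+120,(v+.5)/3.6364-.5+190]); S=lambda u,v:np.array([(u+.5)/3.2-.5+210,(v+.5)/3.2-.5+155])
for p in[(278,255),(490,293),(525,105),(312,72)]: print("corner",atz(t,*T(*p),10)[:2])
for p in[(282,282),(300,430),(523,420)]: print("corner scene",atz(s,*S(*p),10)[:2])
bt=atz(t,*T(390,101),285);bs=atz(s,*S(402,40),285);print("button",bt,bs)
print("rim",atz(t,*T(417,214),67)); print("col top",atz(t,*T(271,95),230))
for n,p,z in[("flask",(715,152),102),("bottle",(682,331),95),("rack",(146,117),60)]: print(n,atz(t,*T(*p),z))
for p in [(376,328),(392,370),(404,334),(386,349)]: print("tab",atz(t,*T(*p),66)[:2])
# fit
obs=[(t,T(278,255),0),(t,T(490,293),1),(t,T(525,105),2),(t,T(312,72),3),(s,S(282,282),1),(s,S(300,430),2),(s,S(523,420),3)]
def res(p,full=False):
    c,n=np.cos(p[2]),np.sin(p[2]); R=np.array([[c,-n],[n,c]]); o=p[:2]
    W=lambda x,y,z:np.r_[o+R@[x,y],z]
    cx,cy=p[3:5]
    P=[W(cx-65,cy+75,10),W(cx-65,cy-75,10),W(cx+65,cy-75,10),W(cx+65,cy+75,10)]
    e=[proj(f,P[k])-uv for f,uv,k in obs]
    e+=[proj(t,W(0,0,285))-T(390,101),proj(s,W(0,0,285))-S(402,40),proj(t,W(0,78,230))-T(271,95),proj(s,W(0,78,230))-S(531,111),proj(t,W(-p[5],0,67))-T(417,214)]
    if full:
        h=W(-p[5]-90,0,46); print("handle",h,"home",W(-90,0,46)); print("tab top px",[((proj(t,W(-p[5]-90+a,b,66))+.5-[120,190])*3.636).round() for a in(-12,12) for b in(-6,6)])
    return np.ravel(e)
q=least_squares(res,[470,130,-.15,0,20,55],loss="soft_l1"); print(q.x.round(3)); print(res(q.x,1).round(1))
```

```text
corner [544.41394829 256.1705397 ]
corner [514.8016152  111.65710686]
corner [643.51718678  85.16177301]
corner [670.74685377 232.47743102]
corner scene [514.60915028 111.27171015]
corner scene [642.58160769  85.76356507]
corner scene [673.65773435 228.25312342]
button [604.42649269 148.37804523 285.        ] [606.06032796 147.61380785 285.        ]
rim [564.19714299 155.24666443  67.        ]
col top [618.71758132 223.14511594 230.        ]
flask [595.30556762 -39.14407538 102.        ]
bottle [482.59631449 -14.53870542  95.        ]
rack [634.4901737  335.84358443  60.        ]
tab [490.68448096 182.90540352]
tab [463.38972696 172.7560577 ]
tab [486.34856788 164.72405743]
tab [476.97982669 176.52209984]
[ 6.04462e+02  1.47568e+02 -1.98000e-01 -1.53450e+01  2.10290e+01
  4.09840e+01]
handle [476.03767193 173.33574324  46.        ] home [516.22069447 165.27323601  46.        ]
tab top px [array([397., 371.]), array([379., 368.]), array([404., 334.]), array([386., 331.])]
[-0.5 -0.1  0.5 -0.1  0.1  0.4  0.2 -0.5 -0.3  0.2 -0.4  0.1  1.3 -1.
  0.4 -0.  -0.4 -0.5 -0.4 -0.5  0.1 -0.1 -0.2 -0. ]
```

apply_moves:
  targets:
    - [[-1,-28.5,29.4,12,0,0,-13.2],[-1,-28.5,29.4,12,0,0,-13.2],[-1,-28.5,29.4,12,0,0,-13.2],[-1,-28.5,29.4,12,0,0,-13.2],[-1,-28.5,29.4,12,0,0,-13.2],[-1,-28.5,29.4,12,0,0,-13.2],[-1,-28.5,29.4,12,0,0,-13.2],[-1,-28.5,29.4,12,0,0,-13.2]]

```text
clock: 0.9
eef_pos: [399.3, 209.0, 118.2]
tcp_rot: [-3.142, 0.001, 1.373]
contact_force: [1.0, -0.2, -0.1]
opening: -0.003
```

apply_moves:
  targets:
    - [[-1,-2,0,4,0,0,0],[-1,-2,0,7.8,0,0,0],[-1,-2,0,7.8,0,0,0],[-1,-2,2,7.8,0,0,0],[-1,-2,4,7.8,0,0,0],[-1,-2,4,7.8,0,0,0]]

```text
clock: 1.5
eef_pos: [437.9, 182.5, 42.0]
tcp_rot: [3.138, -0.001, 1.373]
contact_force: [-0.5, 0.3, 0.1]
opening: -0.002
```

```bash
cat >> h.py <<'E'
def st():
    s=r.sense(); d=s["eef_pos"][:2]-[604.5,147.6]; c,n=np.cos(-.198),np.sin(-.198)
    return s["clock"].__round__(2),"stand",np.round([c*d[0]+n*d[1],-n*d[0]+c*d[1],s["eef_pos"][2]],1),"rot",s["tcp_rot"].round(3),"F",s["contact_force"].round(1)
E
python3 -c "
from h import *
print(st());snap('top','top1');a=cv2.imread('pics/top1.png')[190:310,120:340];cv2.imwrite('pics/c3.png',cv2.resize(a,(800,436),interpolation=3))"
```

```text
(1.5, 'stand', array([-170.2,    1.5,   42. ]), 'rot', array([ 3.138e+00, -1.000e-03,  1.373e+00]), 'F', array([-0.5,  0.3,  0.1]))
```

View pics/c3.png

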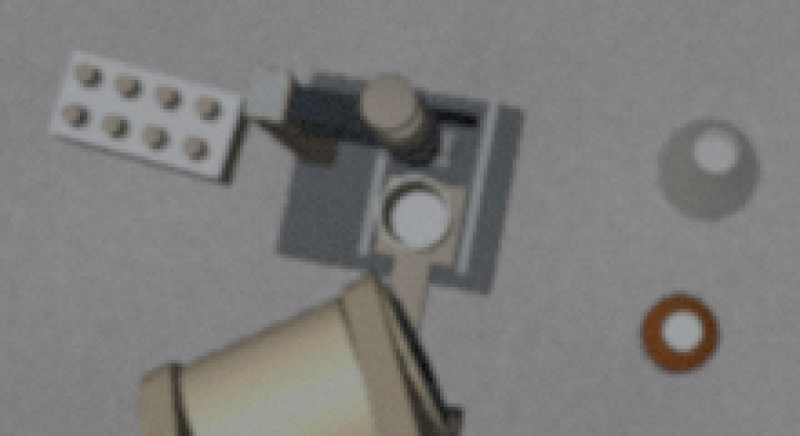

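The crop shows the forearm hiding the tab. The cup hasn't moved, still at (417,214). Next I push forward along tool y, which is stand +x.

apply_moves:
  targets:
    - [[-1,-0.1,0.8,0,0,0,0],[-1,-0.1,1.6,0,0,0,0],[-1,-0.1,2.2,0,0,0,0],[-1,-0.1,2.9,0,0,0,0],[-1,-0.1,3.6,0,0,0,0],[-1,-0.1,4.3,0,0,0,0],[-1,-0.1,5.0,0,0,0,0],[-1,-0.1,5.0,0,0,0,0]]

```text
clock: 2.35
eef_pos: [486.1, 171.2, 41.7]
tcp_rot: [3.139, -0.001, 1.372]
contact_force: [0.5, -0.4, 0.1]
opening: 0.001
```

```bash
python3 -c "
from h import *
print(st())"
```

```text
(2.35, 'stand', array([-1.208e+02, -1.000e-01,  4.170e+01]), 'rot', array([ 3.139e+00, -1.000e-03,  1.372e+00]), 'F', array([ 0.5, -0.4,  0.1]))
```

apply_moves:
  targets:
    - [[-1,0,0.3,0,0,0,0],[-1,0,0.6,0,0,0,0]]

```text
clock: 2.55
eef_pos: [491.9, 169.9, 41.6]
tcp_rot: [3.139, -0.0, 1.372]
contact_force: [-2.5, 0.1, 1.2]
opening: -0.002
```

apply_moves:
  targets:
    - [[-1,0,0.2,0,0,0,0],[-1,0,0.4,0,0,0,0]]

```text
clock: 2.75
eef_pos: [492.9, 169.3, 41.3]
tcp_rot: [-3.138, 0.001, 1.371]
contact_force: [-19.8, 9.5, 12.6]
opening: 0.002
```

```bash
python3 -c "
from h import *
print(st());snap('top','top2');snap('scene','sc2')
a=cv2.resize(cv2.imread('pics/top2.png')[190:310,120:340],(600,327),interpolation=3);b=cv2.resize(cv2.imread('pics/sc2.png')[195:295,290:390],(270,270),interpolation=3)
o=np.zeros((600,600,3),np.uint8);o[:327]=a;o[327:597,:270]=b;cv2.imwrite('pics/c4.png',o)"
```

```text
(2.75, 'stand', array([-113.7,   -0.7,   41.3]), 'rot', array([-3.138e+00,  1.000e-03,  1.371e+00]), 'F', array([-19.8,   9.5,  12.6]))
```

View pics/c4.png

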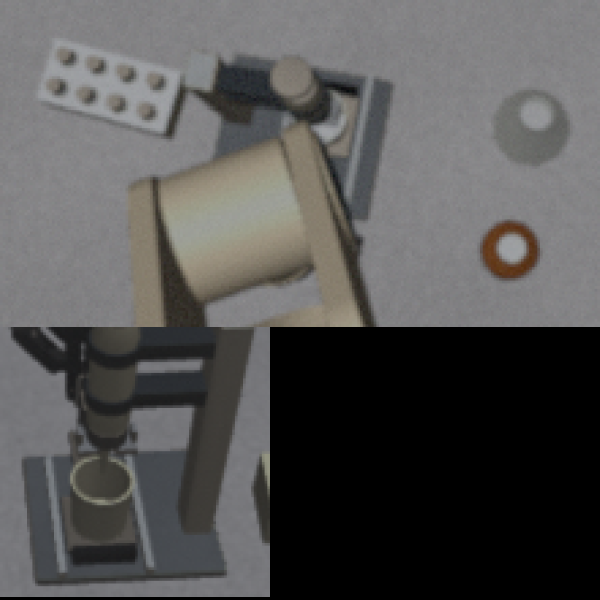

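The crop shows the cup under the barrel, with the tip point inside the rim outline. The stop was felt at stand x ≈ -113.7 against a predicted -113, so the slide is home. I back off and rise.

apply_moves:
  targets:
    - [[-1,0,-1,0,0,0,0],[-1,0,-4,0,0,0,0],[-1,0,-7,0,0,0,0],[-1,0,-7,-5,0,0,0],[-1,0,-7,-10,0,0,0],[-1,0,-7,-15,0,0,0],[-1,0,-7,-20,0,0,0],[-1,0,-7,-25,0,0,0]]

```text
clock: 3.65
eef_pos: [424.9, 183.2, 293.9]
tcp_rot: [-3.14, 0.0, 1.372]
contact_force: [1.6, 0.9, -0.6]
opening: 0.003
```

apply_moves:
  targets:
    - [[-1,0,0,-4,0,0,0],[-1,0,0,-4,0,0,0]]

```text
clock: 3.85
eef_pos: [427.6, 184.3, 340.2]
tcp_rot: [3.134, -0.006, 1.372]
contact_force: [0.4, 0.5, -0.3]
opening: 0.002
```

```bash
python3 -c "
from h import *
print(st());snap('scene','sc3');t=snap('top','top3');
a=cv2.resize(cv2.imread('pics/sc3.png')[140:300,270:400],(480,591),interpolation=3);b=cv2.resize(cv2.imread('pics/top3.png')[190:290,170:270],(320,320),interpolation=3)
o=np.zeros((600,800,3),np.uint8);o[:591,:480]=a;o[:320,480:]=b;cv2.imwrite('pics/c5.png',o)"
```

```text
(3.85, 'stand', array([-180.6,    1.2,  340.2]), 'rot', array([ 3.134, -0.006,  1.372]), 'F', array([ 0.4,  0.5, -0.3]))
```

View pics/c5.png

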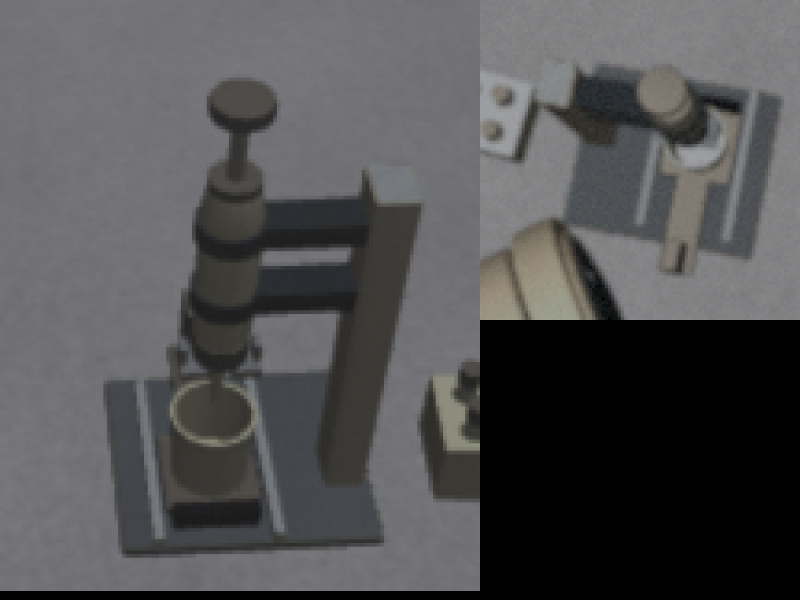

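The cup is now concentric with the tip in both views, at (213,410) in the scene crop, and the tip is still hanging. Next I move over the button.

apply_moves:
  targets:
    - [[-1,-0.1,5,0,0,0,0],[-1,-0.1,10,0,0,0,0],[-1,-0.1,15,0,0,0,0],[-1,-0.1,18.0,0,0,0,0],[-1,-0.1,18.0,0,0,0,0],[-1,-0.1,18.0,0,0,0,0]]

```text
clock: 4.55
eef_pos: [600.8, 146.4, 332.3]
tcp_rot: [-3.139, 0.0, 1.371]
contact_force: [0.1, -0.6, -0.1]
opening: 0.004
```

```bash
python3 -c "
from h import *
print(st());t=load('top3');w=atz(t,230.9,270.3,66)[:2];d=w-[604.5,147.6];print('tab x',d@[.9805,-.1967],d@[.1967,.9805])"
```

```text
(4.55, 'stand', array([ -3.4,  -1.9, 332.3]), 'rot', array([-3.139,  0.   ,  1.371]), 'F', array([ 0.1, -0.6, -0.1]))
tab x -93.27851017522595 -1.9328262598376678
```

apply_moves:
  targets:
    - [[-1,0.2,0.35,2,0,0,0],[-1,0.2,0.35,3.8,0,0,0],[-1,0.2,0.35,3.8,0,0,0],[-1,0.2,0.35,3.8,0,0,0]]

```text
clock: 4.95
eef_pos: [603.4, 148.0, 294.3]
tcp_rot: [-3.138, 0.001, 1.372]
contact_force: [0.3, 0.8, 0.9]
opening: 0.001
```

apply_moves:
  targets:
    - [[-1,0,0,0,0,0,0],[-1,0,0,0,0,0,0]]

```text
clock: 5.15
eef_pos: [603.4, 148.3, 295.6]
tcp_rot: [-3.139, -0.0, 1.372]
contact_force: [-0.5, 0.4, 0.4]
opening: -0.001
```

```bash
python3 -c "
from h import *
print(st())"
```

```text
(5.15, 'stand', array([ -1.2,   0.5, 295.6]), 'rot', array([-3.139, -0.   ,  1.372]), 'F', array([-0.5,  0.4,  0.4]))
```

apply_moves:
  targets:
    - [[-1,0,0.1,0.5,0,0,0],[-1,0,0.1,0.9,0,0,0],[-1,0,0.1,0.9,0,0,0]]

```text
clock: 5.45
eef_pos: [604.1, 148.0, 285.8]
tcp_rot: [-3.138, 0.0, 1.372]
contact_force: [0.1, -0.8, 1.1]
opening: 0.001
```

apply_moves:
  targets:
    - [[-1,0,0,0.15,0,0,0],[-1,0,0,0.3,0,0,0],[-1,0,0,0.3,0,0,0]]

```text
clock: 5.75
eef_pos: [604.2, 148.0, 282.7]
tcp_rot: [-3.138, 0.0, 1.372]
contact_force: [0.7, -0.8, 0.6]
opening: 0.001
```

apply_moves:
  targets:
    - [[-1,0,0,0.1,0,0,0],[-1,0,0,0.1,0,0,0]]

```text
clock: 5.95
eef_pos: [604.2, 148.0, 281.7]
tcp_rot: [-3.138, 0.0, 1.372]
contact_force: [0.4, 1.5, 1.6]
opening: -0.002
```

apply_moves:
  targets:
    - [[-1,0,0,0.1,0,0,0],[-1,0,0,0.1,0,0,0]]

```text
clock: 6.15
eef_pos: [604.2, 148.0, 280.6]
tcp_rot: [-3.138, 0.0, 1.372]
contact_force: [0.2, -0.5, 2.8]
opening: -0.004
```

apply_moves:
  targets:
    - [[-1,0,0,0.1,0,0,0],[-1,0,0,0.1,0,0,0]]

```text
clock: 6.35
eef_pos: [604.2, 148.0, 279.5]
tcp_rot: [-3.138, 0.0, 1.372]
contact_force: [0.4, -1.0, 1.4]
opening: 0.0
```

apply_moves:
  targets:
    - [[-1,0,0,0.1,0,0,0],[-1,0,0,0.1,0,0,0]]

```text
clock: 6.55
eef_pos: [604.2, 148.0, 278.4]
tcp_rot: [-3.138, 0.0, 1.372]
contact_force: [-0.4, -0.2, 1.7]
opening: -0.004
```

apply_moves:
  targets:
    - [[-1,0,0,0.1,0,0,0],[-1,0,0,0.1,0,0,0]]

```text
clock: 6.75
eef_pos: [604.2, 148.0, 277.3]
tcp_rot: [-3.138, 0.0, 1.372]
contact_force: [-0.2, 0.9, 1.8]
opening: 0.001
```

apply_moves:
  targets:
    - [[-1,0,0,0.1,0,0,0],[-1,0,0,0.1,0,0,0]]

```text
clock: 6.95
eef_pos: [604.2, 148.0, 276.2]
tcp_rot: [-3.138, 0.0, 1.372]
contact_force: [-0.1, -0.1, 2.5]
opening: 0.002
```

apply_moves:
  targets:
    - [[-1,0,0,0.1,0,0,0],[-1,0,0,0.1,0,0,0]]

```text
clock: 7.15
eef_pos: [604.2, 148.0, 275.8]
tcp_rot: [-3.139, 0.0, 1.372]
contact_force: [-2.2, -1.6, 6.5]
opening: 0.002
```

First stop felt at z ≈ 275.8, 6.5 N. I hold there.

apply_moves:
  targets:
    - [[-1,0,0,0.06,0,0,0],[-1,0,0,0.06,0,0,0],[-1,0,0,0.06,0,0,0]]

```text
clock: 7.45
eef_pos: [604.2, 148.0, 275.8]
tcp_rot: [-3.139, 0.0, 1.372]
contact_force: [-1.7, -1.1, 7.0]
opening: -0.001
```

apply_moves:
  targets:
    - [[-1,0,0,0.06,0,0,0],[-1,0,0,0.06,0,0,0],[-1,0,0,0.06,0,0,0],[-1,0,0,0.06,0,0,0],[-1,0,0,0.06,0,0,0],[-1,0,0,0.06,0,0,0],[-1,0,0,0.06,0,0,0],[-1,0,0,0.06,0,0,0]]

```text
clock: 8.25
eef_pos: [604.2, 148.0, 275.8]
tcp_rot: [-3.139, -0.0, 1.372]
contact_force: [-1.9, -0.2, 6.4]
opening: 0.001
```

```bash
python3 -c "
from h import *
print(st());snap('scene','sc4');cv2.imwrite('pics/c6.png',cv2.resize(cv2.imread('pics/sc4.png')[140:300,270:400],(480,591),interpolation=3));print(st())"
```

```text
(8.25, 'stand', array([ -0.4,   0.3, 275.8]), 'rot', array([-3.139, -0.   ,  1.372]), 'F', array([-1.9, -0.2,  6.4]))
(8.3, 'stand', array([ -0.4,   0.4, 275.9]), 'rot', array([-3.139, -0.   ,  1.372]), 'F', array([-2.1,  0. ,  5.7]))
```

View pics/c6.png

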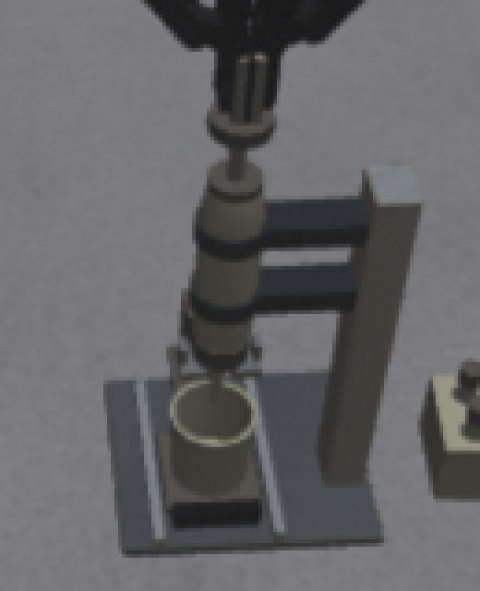

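The fingers stay centred on the button at (240,115) and the tip still hangs at (213,395). I held for over 1 s at 6 to 7 N. Now pressing on in small steps.

apply_moves:
  targets:
    - [[-1,0,0,0.15,0,0,0],[-1,0,0,0.25,0,0,0],[-1,0,0,0.35,0,0,0],[-1,0,0,0.35,0,0,0]]

```text
clock: 8.7
eef_pos: [604.2, 148.0, 273.7]
tcp_rot: [-3.14, -0.0, 1.372]
contact_force: [-4.1, -2.1, 13.0]
opening: 0.003
```

apply_moves:
  targets:
    - [[-1,0,0,0.24,0,0,0],[-1,0,0,0.32,0,0,0],[-1,0,0,0.38,0,0,0],[-1,0,0,0.38,0,0,0]]

```text
clock: 9.1
eef_pos: [604.3, 148.0, 271.7]
tcp_rot: [-3.141, -0.001, 1.372]
contact_force: [-5.6, -1.0, 13.9]
opening: 0.003
```

apply_moves:
  targets:
    - [[-1,0,0,0.2,0,0,0],[-1,0,0,0.24,0,0,0],[-1,0,0,0.24,0,0,0]]

```text
clock: 9.4
eef_pos: [604.2, 148.0, 271.1]
tcp_rot: [3.141, -0.001, 1.372]
contact_force: [-5.4, -1.5, 15.3]
opening: -0.0
```

apply_moves:
  targets:
    - [[-1,0,0,0.22,0,0,0],[-1,0,0,0.24,0,0,0],[-1,0,0,0.24,0,0,0]]

```text
clock: 9.7
eef_pos: [604.3, 148.0, 270.6]
tcp_rot: [3.14, -0.002, 1.372]
contact_force: [-5.6, -0.6, 15.0]
opening: 0.0
```

apply_moves:
  targets:
    - [[-1,0,0,0.22,0,0,0],[-1,0,0,0.24,0,0,0],[-1,0,0,0.24,0,0,0]]

```text
clock: 10.0
eef_pos: [604.3, 148.1, 270.4]
tcp_rot: [3.139, -0.002, 1.372]
contact_force: [-6.7, -1.2, 17.9]
opening: 0.001
```

End stop felt: +2.9 N for 0.2 mm, 17.9 N at most. Now I release upward.

apply_moves:
  targets:
    - [[-1,0,0,-0.2,0,0,0],[-1,0,0,-0.7,0,0,0],[-1,0,0,-1.2,0,0,0],[-1,0,0,-2,0,0,0],[-1,0,0,-4,0,0,0],[-1,0,0,-7,0,0,0],[-1,0,0,-7,0,0,0]]

```text
clock: 10.7
eef_pos: [605.8, 148.3, 344.6]
tcp_rot: [3.134, -0.005, 1.372]
contact_force: [0.8, -0.7, 1.2]
opening: -0.0
```

apply_moves:
  targets:
    - [[-1,0,-5,0,0,0,0],[-1,0,-10,0,0,0,0],[-1,0,-15,0,0,0,0],[-1,0,-20,0,0,0,0],[-1,0,-20,0,0,0,0],[-1,0,-20,0,0,0,0]]

```text
clock: 11.3
eef_pos: [409.1, 188.1, 343.3]
tcp_rot: [3.133, -0.005, 1.373]
contact_force: [0.6, -0.0, 0.2]
opening: 0.003
```

```bash
python3 -c "
from h import *
print(st());snap('scene','sc5');snap('top','top5')
a=cv2.resize(cv2.imread('pics/sc5.png')[140:300,270:400],(480,591),interpolation=3);b=cv2.resize(cv2.imread('pics/top5.png')[190:290,170:270],(320,320),interpolation=3)
o=np.zeros((600,800,3),np.uint8);o[:591,:480]=a;o[:320,480:]=b;cv2.imwrite('pics/c7.png',o)"
```

```text
(11.3, 'stand', array([-199.5,    1.3,  343.3]), 'rot', array([ 3.133, -0.005,  1.373]), 'F', array([ 0.6, -0. ,  0.2]))
```

View pics/c7.png

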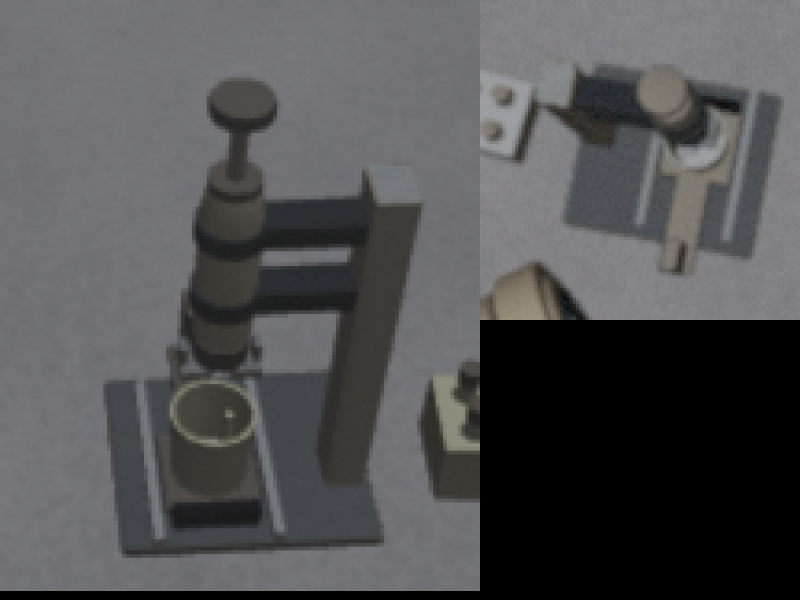

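The tip is in the cup, with its point showing at (228,413). The jaw gap is empty, the button is back at its starting pixel (242,103), and the slide hasn't moved. I let things settle, then hand in.

apply_moves:
  targets:
    - [[-1,0,0,0,0,0,0],[-1,0,0,0,0,0,0],[-1,0,0,0,0,0,0],[-1,0,0,0,0,0,0],[-1,0,0,0,0,0,0],[-1,0,0,0,0,0,0]]

```text
clock: 12.0
eef_pos: [410.6, 187.9, 343.1]
tcp_rot: [3.133, -0.005, 1.372]
contact_force: [-0.6, 0.5, -0.2]
opening: -0.002
```

```bash
python3 -c "
from h import *
f=snap('scene','sc6');a=f['pixels'].astype(int);b=load('sc5')['pixels'].astype(int)
c=np.abs(a-b).max(2);print('cup diff',c[240:280,310:345].max());i=load('scene0')['pixels'].astype(int)
for n,(y0,y1,x0,x1) in dict(flask=(250,300,218,262),bottle=(212,255,225,257),rack=(235,278,382,450)).items(): print(n,np.abs(a-i)[y0:y1,x0:x1].mean())
r.sign_off()"
```

```text
cup diff 4
flask 0.63
bottle 0.6635174418604651
rack 0.674874601003192
the job is handed in; nothing more can be done
```

The job is done and handed in at about 12 s of the 51 s allowed; no verdict was reported.

- **Slide:** I pushed it with closed fingers until it met its stop (about 20 N felt at the wrist), then backed off. The stop came within 1 mm of where I expected it. A rough reading of the grip tab from the top picture put it about 3 mm short of home. I trusted the stop, and the pictures show the cup under the tip.
- **First stop:** I felt it about 9 mm down and held there for just over 1 s at about 6–7 N, with the tip still hanging.
- **Second stop:** I pressed on about 5 mm further until the force stiffened. The vertical force reached 17.9 N, or about 19 N including the sideways part, under the 25 N limit. Then I released the plunger and moved the arm away.

**Last checks:**
- The tip lies in the cup and is no longer moving.
- The button is back at its starting place in the picture.
- The slide has not moved since it was pushed home.
- The flask, bottle and rack match the first picture to within image noise.
- The arm is clear of everything, with wrist force near zero.

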